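Lean the engine covers on the easel and prime their gasket faces

TASK

Take every engine cover out of the red caddy and lean it on the blue easel, side by side, bottom edge on the ledge, back flat against the sloped backstop and the gasket face outwards. Then take the orange brush from its stand, dip its tip well down inside the steel pot, touch it to the middle of each cover's face, from the largest cover to the smallest, and hang the brush back in its stand. The covers must stay leaning, the pot must stay upright and the piston, jar, spray can and wrench must be left alone.

Things in the scene. Friction and masses are not known exactly. Their poses are not given: they have to be found in the camera images.
- easel: Fixed easel 310 wide (y), origin under its middle, z up. Blue backstop, 70 up the slope, leans 25 deg back to its -x (to the robot); front looks to +x and up. Steel ledge 28 deep, square to it, slopes down into the corner (so a cover slides in and stays). Corner line at x 0, z 30 mm; up-slope (-0.423,0,0.906), normal (0.906,0,0.423). Base x -80 to 50, 10 thick. Room for 3 covers 100 apart.
- easel_corner (a point): Middle of the corner line between ledge and backstop. A leaned cover's middle must lie within 135 mm of it along the easel's y.
- caddy: Fixed red plastic caddy 210 x 110 mm, floor 12 mm thick, three slots 80 mm apart along its x (at -80, 0, 80). A slot is 16 mm wide (x) between walls 6 thick and 100 long (y) with tops 57 mm above the bench; open at top and ends. Origin: centre of the underside; z up.
- cover_large: The large engine cover: flat plate 85 wide (y), 136 high (z), 12 mm thick (x), 0.2-0.35 kg; grey back at -x, bare gasket face at +x with blue gasket frame and round dark mark in the middle. Origin: middle of its bottom edge. Starts upright in a caddy slot, face to the caddy's +x; grip its top edge from above. Leaned, its x is the backstop's normal and z the up-slope. May be absent (None).
- cover_medium: The medium engine cover: flat plate 78 wide (y), 124 high (z), 12 mm thick (x), 0.2-0.35 kg; grey back at -x, bare gasket face at +x with green gasket frame and round dark mark in the middle. Origin: middle of its bottom edge. Starts upright in a caddy slot, face to the caddy's +x; grip its top edge from above. Leaned, its x is the backstop's normal and z the up-slope. May be absent (None).
- cover_small: The small engine cover: flat plate 70 wide (y), 112 high (z), 12 mm thick (x), 0.2-0.35 kg; grey back at -x, bare gasket face at +x with red gasket frame and round dark mark in the middle. Origin: middle of its bottom edge. Starts upright in a caddy slot, face to the caddy's +x; grip its top edge from above. Leaned, its x is the backstop's normal and z the up-slope. May be absent (None).
- cover_large_face (a point): Middle of the gasket face of the large cover, on the surface (6 mm along x, 68 mm up).
- cover_medium_face (a point): Middle of the gasket face of the medium cover, on the surface (6 mm along x, 62 mm up).
- cover_small_face (a point): Middle of the gasket face of the small cover, on the surface (6 mm along x, 56 mm up).
- stand: Fixed brush stand: base 100 x 100 x 10 mm, yellow upright at x = -40 mm, two level yellow prongs 12 x 12 mm running along x from -46 to 32 mm, 30 mm clear between them, tops 115 mm above the bench. Origin: centre of the underside; z up.
- stand_hang (a point): Where the brush hangs: between the prongs (5 mm towards +x from the stand's middle), at the height of their tops. A hung brush has its axis within about 25 mm of this point.
- brush: Loose brush 185 mm long, 0.12 kg, hanging upright, axis z, origin at the tip. From the tip up: firm head 18 dia (0-36), ferrule 19 dia (to 66), neck 16 dia (to 100), black collar disc 44 dia (100-106), round orange handle 22 dia (106-185). Collar rests on the prongs, tip 15 mm above the bench. Grip the handle from above about 150 mm above the tip.
- brush_tip (a point): Centre of the lower end of the bristle head (same point as the brush's origin).
- pot: Loose bright steel open pot, about 84 mm across the rim, 60 mm high, wall 3 mm, 0.35 kg. Origin: centre of its underside; z up. Its place and the stand's are swapped in some starts. A dip needs the tip at least 15 mm below the rim.
- pot_rim (a point): Centre of the pot's mouth, 60 mm above its underside.
- piston: Bystander: loose aluminium piston, 68 mm diameter, 58 mm high. Origin: centre of the underside.
- grease_jar: Bystander: loose blue jar with yellow cap, 64 mm diameter, 75 mm high. Origin: centre of the underside.
- spray_can: Bystander: loose red can, 62 mm diameter, 170 mm high. Origin: centre of the underside.
- wrench: Bystander: loose steel wrench lying on the bench beyond the pot, about 180 mm long. Origin: its middle, on the bench.
There are look-alikes about, which are no part of the job. Leave any green, pink or purple look-alike of the brush alone.

How it is judged:
By the outcome, as a careful person would: the job done as asked, in the order asked, and still so for the second after the job is handed in, with the robot touching nothing.
Of cover_large, cover_medium, cover_small only 2 to 3 are there at a start; the rules pass over those that are not, and their reading is None.
At some moment in a run one of pot may be knocked a few centimetres aside while the robot is not near it.
It also fails if it takes over 210 s, if anything falls off the work surface, if the arm or the gripper's body presses on something with over 40 N, if the wrist force passes 120 N, or if a joint passes its speed limit or range.

ROBOT

A 6-joint arm with a two-finger parallel gripper is mounted at the origin on the work surface. World frame = base frame: x ahead of the robot, y to its left, z up, the work surface at z = 0. Lengths are in m, angles in rad, forces in N, time in s.
With the tool pointing down it reaches from about 0.35 to 0.85 m from the base axis. Payload 8.1 kg.
Tool frame: the origin (TCP) lies at the very end of the fingers, on their centre line; the grasp point (between the pads) lies 19 mm behind it (robot.pinch_z is the distance from the TCP to the grasp point, in m); y points along the fingers, x is the direction in which the jaws open and shut, and the axes are right-handed (so a half turn about y gives the same grasp; the last joint's range is limited). The gripper opens to 93 mm and grips with 3 to 60 N. Pads are 15 mm wide; open, the fingers measure 128 mm over their backs; the gripper's body (75 mm by 188 mm) begins 65 mm behind the grasp point.
Start: joints at [-1.387, 0.13, 1.488, -0, 1.523, -0.085], TCP at [0.159, -0.578, 0.219] pointing down, gripper open.
Joint ranges: [-2.96, 2.96], [-0.89, 2.26], [0.02, 2.5], [-1.34, 4.48], [0, 2.73], [-2.66, 2.66]. Speed limits (rad/s): [2.39, 2.39, 2.79, 3.14, 3.14, 3.14].

INTERFACE

Orientations are given as a rotation vector (axis times angle).
In Python, from plant import robot gives the robot as it stands.
- The arm moves only by the shell command python3 -m inch 'ROWS' [FORCE]. ROWS is JSON, a list of rows, each a list of 5 numbers: the closure, from -1 (fully open) to 1 (shut), then the shift along the world's x, y, z in m, then the turn about the world's z in rad. A call has 1 to 8 rows; each row is the pose to reach, as a shift and turn from the pose measured when the call began; what a row does not reach only later rows make up. A row lasts 1/8 s, in which the tool goes at most 62.5 mm and 10.7 degrees, less where a joint would pass 70% of its speed; a pose out of reach is approached as far as the arm can. A call with a gripper value outside its range is refused whole. The fingers move at their own pace and stop on an object; FORCE is the grip in N (left out, the last holds). Time passes only in rows, so rows that repeat a pose let the fingers close. It gives the time, the measured TCP pose, the force and the opening at its end, in the units of the state.
- robot.read_state(): the state, without advancing time (a new reading comes with each control period).
- robot.read_camera(name): name is "scene" or "top"; returns a dict with "color" (480x640x3 uint8, red, green, blue), "mtx" (3x3 intrinsics, pixels), "dist_coeffs" ([k1, k2, p1, p2, k3] as OpenCV has them; the pictures are not rectified), "R" (3x3) and "t" (3): a world point X has camera coordinates R X + t. Camera axes: x right, y down, z forward; pixel columns grow to the right and rows downward; lengths in m; the calibration is good to about 2 mm. A picture is of the moment at which its call begins. There is no depth.
- robot.close_job(): hands the job in, once; it reports no verdict.
The state is a dict: "t": time; "q": joint angles; "dq": joint speeds; "joint_torque": joint torques, N m; "tool_pos": TCP position; "orientation": TCP orientation; "force": force on the tool from outside, world axes, zero at the start; "wrist_torque": the same for the moment, N m; "opening": finger opening in m.
Only numpy, scipy, OpenCV 4.12 (cv2) and the standard library are available. Lean on these libraries where they do the work, as an engineer would, in place of code of your own. Each camera call takes 0.05 s, during which the arm holds its last target. There are 200 camera calls.

## Working session

There is one attempt and no reset: what is moved stays moved. The work goes in short steps, Python scripts to look and compute and a shell command to move; the robot and the scene stay as the last step left them, time stands still between calls to the robot, and variables do not carry over. Pictures are saved under pics/ and viewed, about 12 in all and at most 16, crops included, and the job is handed in when it is done.

```bash
ls; mkdir -p pics
cat > h.py <<'E'
import numpy as np, cv2
from plant import robot
def snap(n,name,crop=None,s=1):
    c=robot.read_camera(n); np.savez('pics/last_%s.npz'%n,**{k:np.array(v) for k,v in c.items()})
    save(n,name,crop,s)
def load(n): return np.load('pics/last_%s.npz'%n)
def save(n,name,crop=None,s=1):
    im=load(n)['color'][:,:,::-1]
    if crop: x0,y0,x1,y1=crop; im=im[y0:y1,x0:x1]
    cv2.imwrite('pics/'+name,cv2.resize(im,None,fx=s,fy=s,interpolation=cv2.INTER_CUBIC))
def ray(n,u,v):
    c=load(n); p=cv2.undistortPoints(np.array([[[u,v]]],float),c['mtx'],c['dist_coeffs'])[0,0]
    return -c['R'].T@c['t'], c['R'].T@np.array([p[0],p[1],1])
def atz(n,u,v,z):
    o,d=ray(n,u,v); return o+d*(z-o[2])/d[2]
def proj(n,X):
    c=load(n); return cv2.projectPoints(np.array(X,float).reshape(-1,1,3),cv2.Rodrigues(c['R'])[0],c['t'],c['mtx'],c['dist_coeffs'])[0].reshape(-1,2)
E
python3 - <<'E'
from h import *
snap('scene','a_scene.png');snap('top','a_top.png')
for n in('scene','top'): c=load(n); print(n,-c['R'].T@c['t'],c['R'][2],c['mtx'][0,0])
s=robot.read_state();print(s['t'],s['tool_pos'],s['orientation'],s['opening'])
E
```

```text
pics
scene [1.07293683 0.73164118 0.65426092] [-0.50950533 -0.67047762 -0.53931816] 491.65103864663604
top [0.50319826 0.01852516 1.11736084] [ 0.05616329  0.01371095 -0.99832745] 462.1158788600362
0.1 [ 0.1592498  -0.57795159  0.21768637] [-1.32330922  1.00981742 -1.00773002] 0.09261085992543305
```

View pics/a_scene.png

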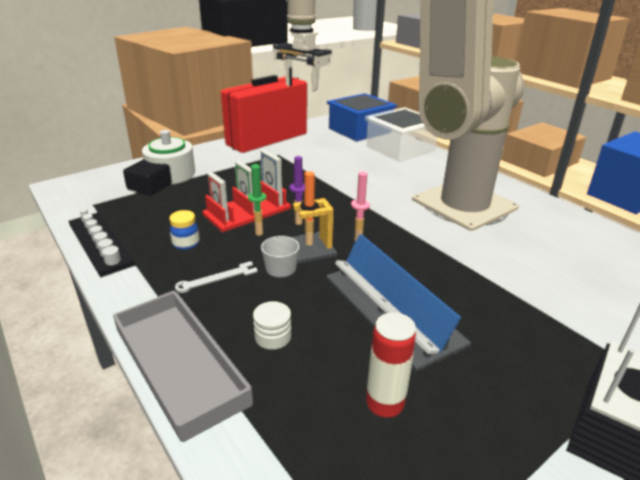

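View pics/a_top.png

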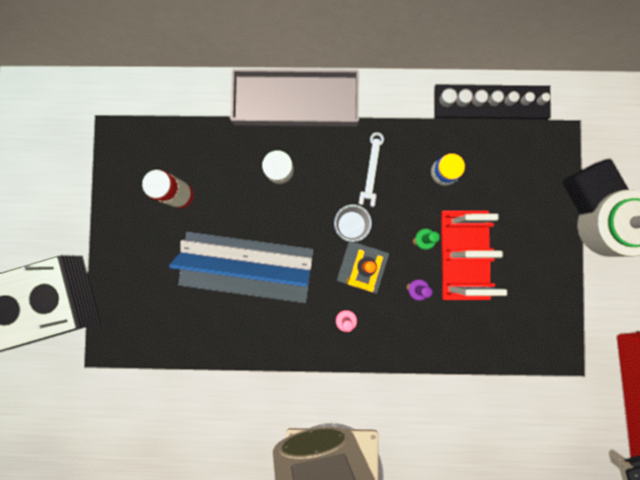

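The scene has three covers in the caddy with faces toward +x, an easel with its front to +x, and an orange brush in the stand at about (368,267) in the top view. The pot is at (352,223). Next, enlarged crops for measurement.

Run:
```python
from h import *
save('top','b1.png',(325,195,515,325),4.2)
save('top','b2.png',(160,220,325,310),4.8)
save('scene','b3.png',(190,140,350,280),4.2)
```

```text
(no output)
```

View pics/b1.png

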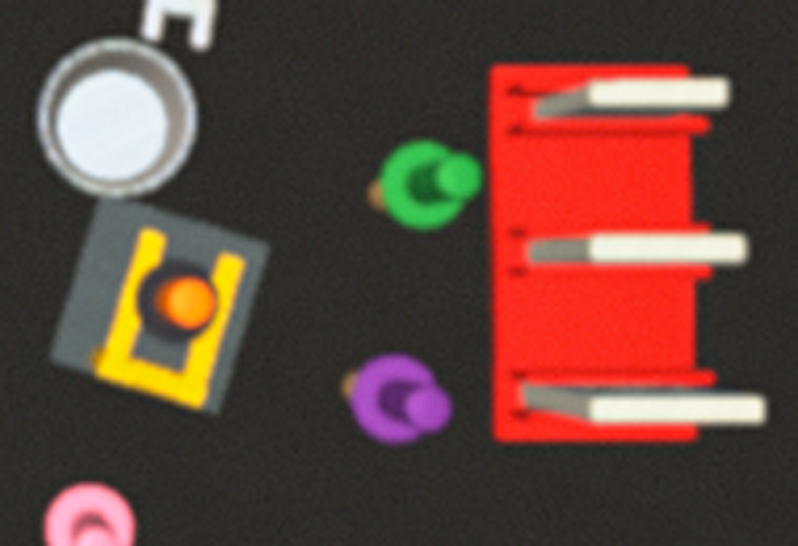

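View pics/b2.png

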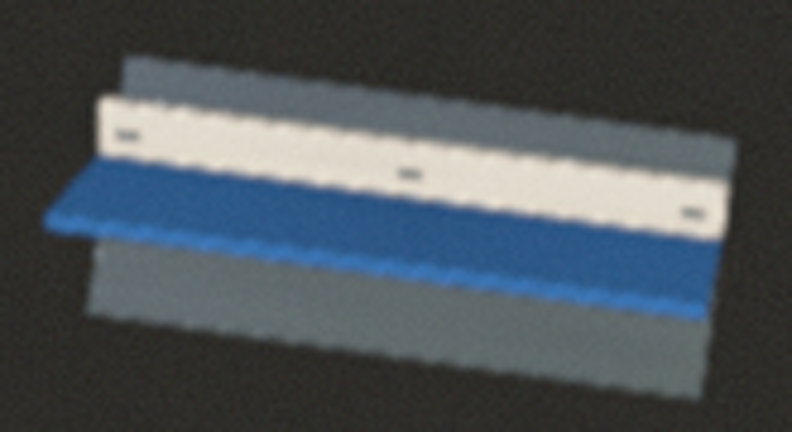

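View pics/b3.png

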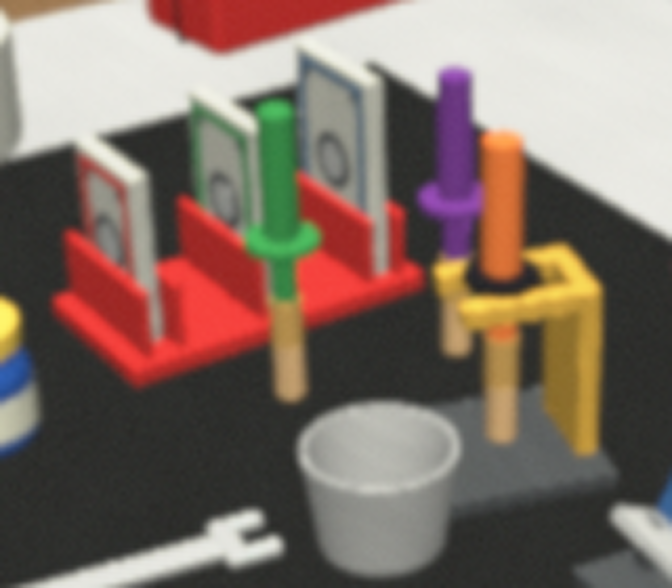

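The crops show the small cover at +x, the medium in the middle and the large nearest the robot, all facing +x. The easel corner line runs from (100,157) to (720,240) in b2. The stand and the pot are close together.

Run:
```python
from h import *
A=lambda x,y,z:atz('top',325+x/4.2,195+y/4.2,z)
B=lambda x,y,z:atz('top',160+x/4.8,220+y/4.8,z)
np.set_printoptions(precision=4,suppress=True)
for n,z,P in(('S',.124,[(588,79),(588,110),(728,108),(728,77)]),('M',.136,[(588,234),(588,263),(746,263),(746,234)]),('L',.148,[(588,395),(588,426),(765,424),(765,395)])):
    Q=np.array([A(*p,z) for p in P]); d=Q[0]+Q[1]-Q[2]-Q[3]
    print(n,Q.mean(0),'w',np.linalg.norm(d)/2,'t',np.linalg.norm(Q[0]-Q[1]),'yaw(y axis)',np.degrees(np.arctan2(-d[0],d[1])))
Q=np.array([B(*p,.01) for p in[(125,55),(737,140),(705,398),(88,315)]])
print('easel base',Q.mean(0),Q[0]-Q[1],Q[1]-Q[2])
d=(Q[0]-Q[1]+Q[3]-Q[2]);y=np.arctan2(-d[0],d[1]);print('yaw',y,np.degrees(y)); print('origin',Q.mean(0)[:2]+.015*np.array([np.cos(y),np.sin(y)]))
C=np.array([B(100,157,.03),B(720,240,.03)]);print('corner',C.mean(0),C[0]-C[1]);d=C[0]-C[1];print(np.degrees(np.arctan2(-d[0],d[1])))
Q=np.array([A(*p,.01) for p in[(100,198),(270,243),(215,413),(52,358)]]);print('stand',Q.mean(0),[np.linalg.norm(Q[i]-Q[i-1]) for i in range(4)])
d=Q[0]+Q[1]-Q[2]-Q[3];y=np.arctan2(d[1],d[0]);print('yaw',np.degrees(y),'hang',Q.mean(0)[:2]+.005*np.array([np.cos(y),np.sin(y)]))
P=np.array([A(153,230,.115),A(232,255,.115)]);print('prongs mid',P.mean(0),'->hang',P.mean(0)[:2]-.027*np.array([np.cos(y),np.sin(y)]))
print('handle top',A(190,302,.2),'pot',A(117,117,.06))
```

```text
S [ 0.6038 -0.3144  0.124 ] w 0.0716692694392523 t 0.015948458233567005 yaw(y axis) 1.587634750670077
M [ 0.5242 -0.3145  0.136 ] w 0.07951999346489202 t 0.014608064752386839 yaw(y axis) 0.7819602965988776
L [ 0.444  -0.3147  0.148 ] w 0.08761232991330421 t 0.015288977961343576 yaw(y axis) 1.1201919559058027
easel base [0.4878 0.211  0.01  ] [0.0384 0.3084 0.    ] [ 0.1283 -0.014   0.    ]
yaw -0.12038273118704836 -6.897422423275781
origin [0.5027 0.2092]
corner [0.5018 0.2097 0.03  ] [0.0363 0.3061 0.    ]
-6.755516361147372
stand [ 0.492 -0.069  0.01 ] [np.float64(0.09506065513527091), np.float64(0.10001470910347994), np.float64(0.10146324570088736), np.float64(0.0973855648354407)]
yaw -16.803013355231858 hang [ 0.4968 -0.0704]
prongs mid [ 0.5244 -0.0775  0.115 ] ->hang [ 0.4985 -0.0697]
handle top [ 0.4945 -0.0684  0.2   ] pot [ 0.5935 -0.0411  0.06  ]
```

```bash
cat >> h.py <<'E'
from scipy.spatial.transform import Rotation
def pose():
    s=robot.read_state(); M=Rotation.from_rotvec(s['orientation']).as_matrix()
    print('t %.2f'%s['t'],'tcp',np.round(s['tool_pos'],4),'jaw yaw %.4f'%np.arctan2(M[1,0],M[0,0]),'down',np.round(M[:,1],3),'open %.4f'%s['opening'],'F',np.round(s['force'],1),'q',np.round(s['q'],2))
    return s
E
python3 -c "
from h import *
pose()
M=Rotation.from_rotvec(robot.read_state()['orientation']).as_matrix();print(M.round(3))"; python3 -m inch '[[-1,0,0,0.03,0]]' 20
```

```text
t 0.10 tcp [ 0.1592 -0.578   0.2177] jaw yaw -1.3020 down [-0.     0.002 -1.   ] open 0.0926 F [ 0.9 -0.4 -0.3] q [-1.39  0.13  1.49 -0.    1.52 -0.09]
[[ 0.266 -0.     0.964]
 [-0.964  0.002  0.266]
 [-0.002 -1.     0.   ]]
t: 0.22
tool_pos: [0.1589, -0.5759, 0.2443]
orientation: [-1.319, 1.013, -1.003]
force: [0.7, -1.0, 0.7]
opening: 0.0932
```

```bash
python3 -m inch '[[-1,0.04,0.04,0,0.18],[-1,0.08,0.08,0,0.36],[-1,0.12,0.12,0,0.54],[-1,0.16,0.16,0,0.72],[-1,0.2,0.2,0,0.9],[-1,0.24,0.23,0,1.08],[-1,0.27,0.25,0,1.24],[-1,0.285,0.261,0,1.322]]' >/dev/null;  python3 -m inch '[[-1,0,0,0,0],[-1,0,0,0,0]]' >/dev/null; python3 -c "
from h import *
pose()"
```

```text
t 1.48 tcp [ 0.4446 -0.3134  0.2433] jaw yaw 0.0242 down [-0.01   0.002 -1.   ] open 0.0928 F [ 0.7  0.6 -0. ] q [-0.7  -0.02  1.6  -0.01  1.57 -0.73]
```

```bash
python3 -m inch '[[-1,0,-0.001,-0.05,0],[-1,0,-0.001,-0.09,0],[-1,0,-0.001,-0.12,0],[-1,0,-0.001,-0.131,0],[-1,0,-0.001,-0.131,0],[-1,0,-0.001,-0.131,0]]' >/dev/null;  python3 -c "
from h import *
pose()
snap('top','c1.png',(400,180,560,320),5)"
python3 -m inch '[[0,0,0,0,0],[1,0,0,0,0],[1,0,0,0,0],[1,0,0,0,0],[1,0,0,0,0],[1,0,0,0,0]]' 35;python3 -c "
from h import *
pose()"
```

```text
t 2.23 tcp [ 0.4453 -0.3154  0.1142] jaw yaw 0.0235 down [-0.008 -0.    -1.   ] open 0.0932 F [ 0.6 -0.4 -0.1] q [-0.71  0.07  1.75 -0.01  1.33 -0.73]
t: 3.02
tool_pos: [0.4454, -0.3153, 0.1141]
orientation: [-1.571, -0.013, 0.025]
force: [0.2, -0.9, 0.3]
opening: 0.0376
t 3.02 tcp [ 0.4454 -0.3153  0.1141] jaw yaw 0.0237 down [-0.008 -0.    -1.   ] open 0.0376 F [ 0.2 -0.9  0.3] q [-0.71  0.07  1.75 -0.01  1.33 -0.73]
```

View pics/c1.png

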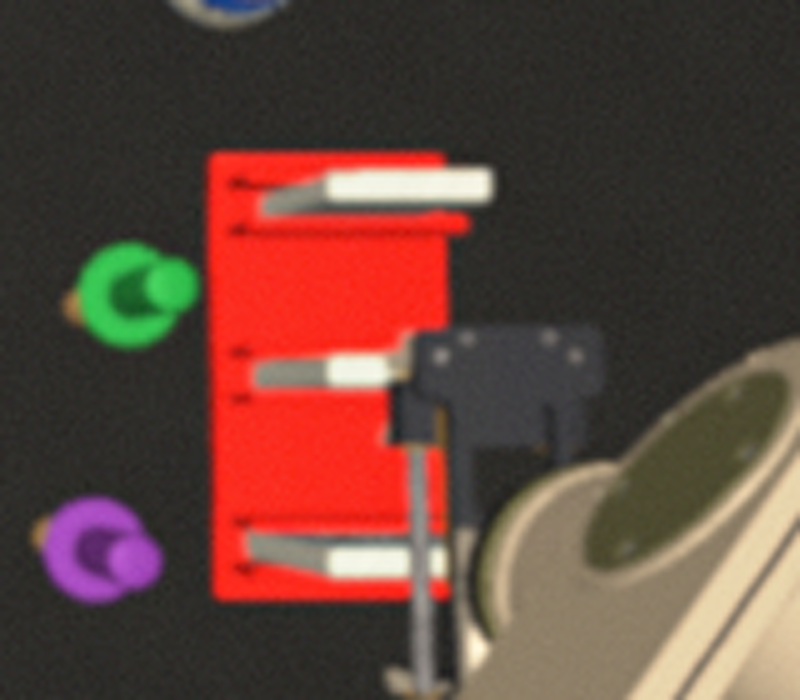

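The gripper straddles the large cover as planned, with its near edge at (385,560) in the crop. The fingers are slow and still closing.

```bash
python3 -m inch '[[1,0,0,0,0],[1,0,0,0,0],[1,0,0,0,0],[1,0,0,0,0],[1,0,0,0,0],[1,0,0,0,0]]' 35;python3 -m inch '[[1,0,0,0.02,0],[1,0,0,0.05,0],[1,0,0,0.1,0],[1,0,0,0.15,0],[1,0,0,0.2,0],[1,0,0,0.235,0],[1,0,0,0.235,0]]';python3 -c "
from h import *
pose()"
```

```text
t: 3.78
tool_pos: [0.4454, -0.3154, 0.1141]
orientation: [-1.571, -0.013, 0.025]
force: [-0.3, 0.4, 0.5]
opening: 0.0116
t: 4.65
tool_pos: [0.4463, -0.3162, 0.3541]
orientation: [-1.576, -0.017, 0.02]
force: [-0.4, 0.3, -2.8]
opening: 0.0121
t 4.65 tcp [ 0.4463 -0.3162  0.3541] jaw yaw 0.0236 down [-0.002 -0.005 -1.   ] open 0.0121 F [-0.4  0.3 -2.8] q [-0.71 -0.03  1.41 -0.01  1.76 -0.73]
```

```bash
python3 -m inch '[[1,0.005,0.03,0,0],[1,0.01,0.08,0,0],[1,0.018,0.14,0,-0.03],[1,0.026,0.2,0,-0.06],[1,0.034,0.26,0,-0.09],[1,0.042,0.32,0,-0.12],[1,0.05,0.38,0,-0.143],[1,0.055,0.43,0,-0.143]]' >/dev/null;python3 -c "
from h import *
pose()"
```

```text
t 5.65 tcp [0.5004 0.116  0.3523] jaw yaw -0.1188 down [-0.005 -0.005 -1.   ] open 0.0119 F [ 0.7  0.  -2.3] q [ 0.13 -0.11  1.49 -0.    1.77  0.25]
```

```bash
python3 -m inch '[[1,0.006,0.05,0,0],[1,0.012,0.1,0,0],[1,0.018,0.15,0,0],[1,0.0234,0.185,0,0],[1,0.0234,0.1916,-0.03,0],[1,0.0234,0.1916,-0.08,0],[1,0.0234,0.1916,-0.12,0],[1,0.0234,0.1916,-0.13,0]]' >/dev/null;python3 -c "
from h import *
pose();snap('scene','d0.png',(320,120,480,260),5)"
```

```text
t 6.65 tcp [0.521  0.3063 0.2169] jaw yaw -0.1188 down [-0.013 -0.009 -1.   ] open 0.0118 F [-1.  -1.2 -2.8] q [ 0.45  0.16  1.46 -0.    1.54  0.57]
```

View pics/d0.png

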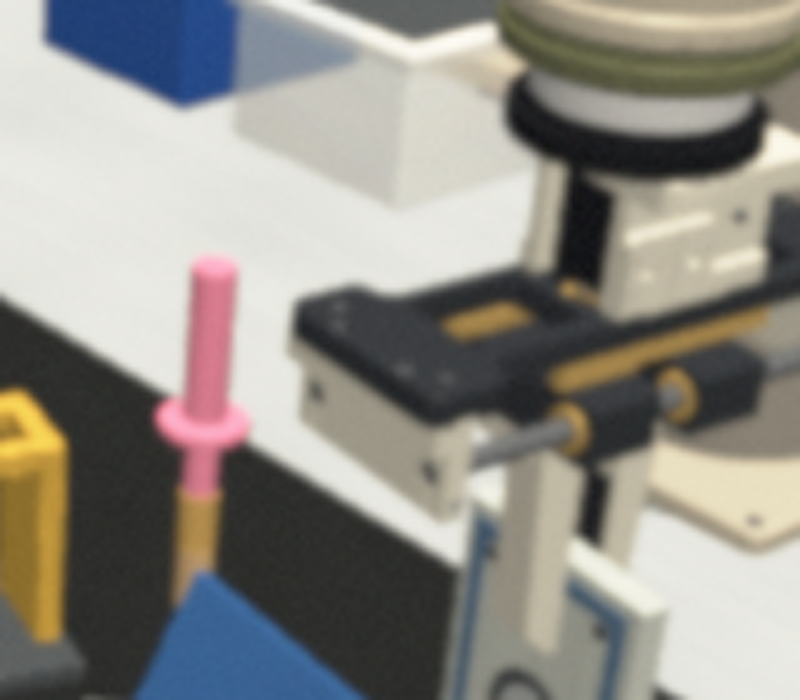

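The large cover is held square under the gripper. I'll lower it to just above the ledge, then go down slowly.

```bash
python3 -m inch '[[1,0.003,0.001,-0.03,0],[1,0.003,0.001,-0.055,0],[1,0.003,0.001,-0.07,0],[1,0.003,0.001,-0.07,0],[1,0.003,0.001,-0.07,0]]' >/dev/null;python3 -c "
from h import *
pose();snap('scene','d1.png',(340,190,480,360),3.5)"
```

```text
t 7.33 tcp [0.5257 0.308  0.1499] jaw yaw -0.1189 down [-0.009 -0.007 -1.   ] open 0.0120 F [ 0.8 -0.4 -2.4] q [ 0.45  0.21  1.53 -0.    1.42  0.57]
```

View pics/d1.png

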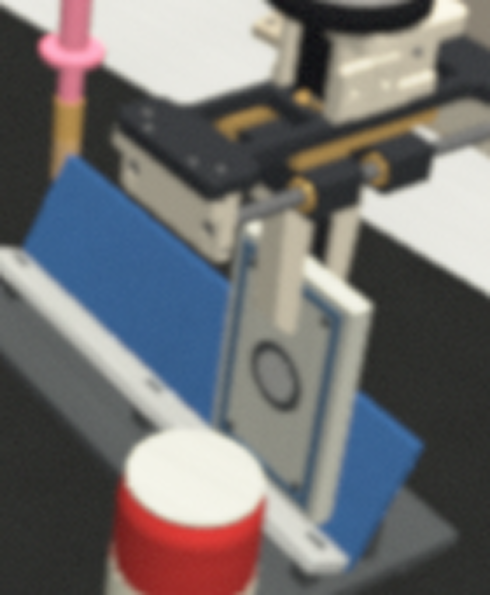

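The cover's bottom is just over the ledge at about (310,510) in the crop, with clear space all round. Going down onto the ledge.

```bash
python3 -m inch '[[1,-0.002,0,-0.004,0],[1,-0.002,0,-0.007,0],[1,-0.002,0,-0.007,0]]' |grep -E 'pos|force'; python3 -m inch '[[1,0,0,-0.003,0],[1,0,0,-0.003,0]]' |grep -E 'pos|force'; python3 -m inch '[[1,0,0,-0.003,0],[1,0,0,-0.003,0]]' |grep -E 'pos|force'
```

```text
tool_pos: [0.5235, 0.308, 0.1426]
force: [0.2, -0.5, -2.2]
tool_pos: [0.5232, 0.3078, 0.1391]
force: [-0.3, -0.7, -1.9]
tool_pos: [0.5238, 0.308, 0.1383]
force: [-4.5, -3.3, 9.9]
```

```bash
python3 -m inch '[[0.8,0,0,0,0],[0.6,0,0,0,0],[0.5,0,0,0,0],[0.4,0,0,0,0],[0.3,0,0,0,0],[0.2,0,0,0,0]]' |grep -E 'open|force'; python3 -m inch '[[0,0,0,0,0],[-0.3,0,0,0,0],[-0.6,0,0,0,0],[-0.8,0,0,0,0],[-1,0,0,0,0],[-1,0,0,0,0],[-1,0,0,0,0]]' |grep -E 'open|force';python3 -c "
from h import *
pose();snap('scene','d2.png',(340,190,480,360),3.5)"
```

```text
force: [-0.5, 0.4, 0.7]
opening: 0.0364
force: [-0.7, -0.1, -1.1]
opening: 0.0927
t 9.88 tcp [0.5237 0.308  0.1382] jaw yaw -0.1187 down [-0.009 -0.007 -1.   ] open 0.0927 F [-0.7 -0.1 -1.1] q [ 0.45  0.21  1.55 -0.    1.39  0.57]
```

View pics/d2.png

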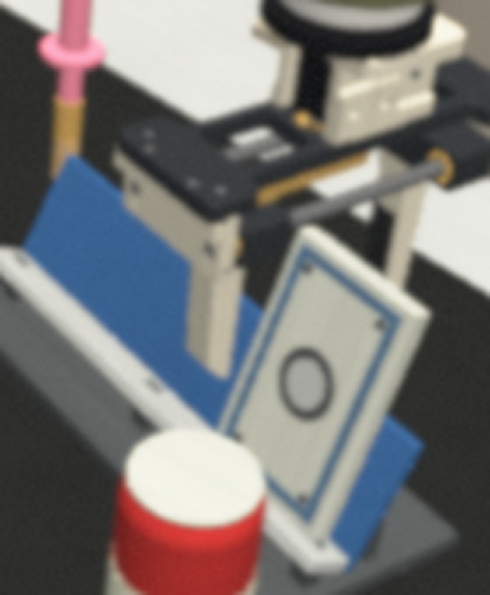

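The cover leans back on the rear finger (top edge at about (370,270)). I'll ease the finger away, lift off and go for the medium cover.

```bash
python3 -m inch '[[-1,-0.006,0.001,0,0],[-1,-0.012,0.0015,0,0],[-1,-0.018,0.002,0,0],[-1,-0.024,0.003,0,0],[-1,-0.024,0.003,0,0],[-1,-0.024,0.003,0.03,0],[-1,-0.024,0.003,0.08,0],[-1,-0.024,0.003,0.11,0]]' |grep -E 'pos|force'; python3 -m inch '[[-1,0,-0.05,0.02,0],[-1,0,-0.1,0.03,0],[-1,0,-0.16,0.03,0],[-1,0,-0.22,0.03,0],[-1,0,-0.28,0.03,0.03],[-1,0,-0.34,0.03,0.06],[-1,0,-0.4,0.03,0.09],[-1,0,-0.46,0.03,0.12]]' |grep -E 'pos|force';python3 -c "
from h import *
s=pose();print(np.array([.5247,-.3145,.26])-s['tool_pos']);snap('scene','d3.png',(300,190,480,370),3.3)"
```

```text
tool_pos: [0.5007, 0.3113, 0.2513]
force: [1.0, -0.3, 0.1]
tool_pos: [0.5005, -0.1508, 0.2817]
force: [-0.1, -0.3, 1.1]
t 11.93 tcp [ 0.5005 -0.1508  0.2817] jaw yaw 0.0020 down [-0.004 -0.007 -1.   ] open 0.0929 F [-0.1 -0.3  1.1] q [-0.39 -0.1   1.6  -0.01  1.64 -0.39]
[ 0.02416922 -0.16368421 -0.02170122]
```

View pics/d3.png

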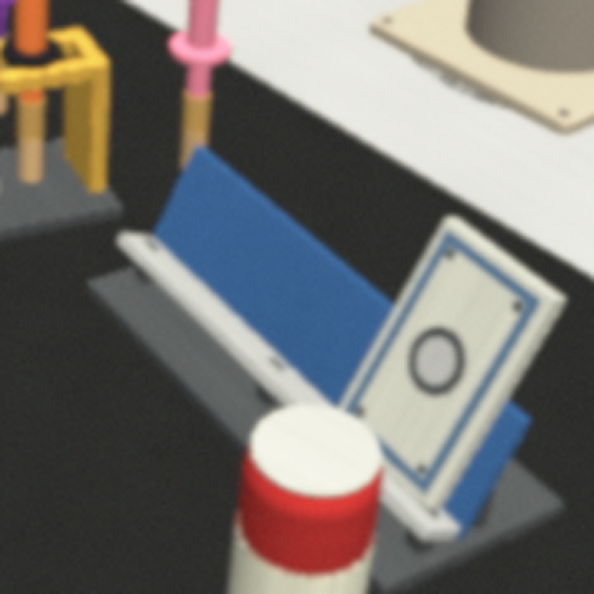

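The large cover leans flat on the backstop, around (440,360) in the crop, with its face out. On to the medium one.

```bash
python3 -m inch '[[-1,0.008,-0.05,0,0.01],[-1,0.016,-0.1,0,0.02],[-1,0.024,-0.15,-0.01,0.02],[-1,0.024,-0.164,-0.03,0.02],[-1,0.024,-0.164,-0.06,0.02],[-1,0.024,-0.164,-0.1,0.02],[-1,0.024,-0.164,-0.15,0.02],[-1,0.024,-0.164,-0.165,0.02]]' |grep -E 'pos|force';python3 -c "
from h import *
s=pose();print(np.array([.5245,-.315,.102])-s['tool_pos'])"
```

```text
tool_pos: [0.5214, -0.319, 0.1118]
force: [-0.5, 0.1, 0.3]
t 12.97 tcp [ 0.5214 -0.319   0.1118] jaw yaw 0.0198 down [-0.011 -0.006 -1.   ] open 0.0930 F [-0.5  0.1  0.3] q [-0.63  0.24  1.57 -0.01  1.34 -0.64]
[ 0.00314097  0.0039668  -0.00979671]
```

```bash
python3 -m inch '[[-0.5,0.003,0.004,-0.01,0],[0,0.003,0.004,-0.01,0],[1,0.003,0.004,-0.01,0],[1,0.003,0.004,-0.01,0],[1,0.003,0.004,-0.01,0],[1,0.003,0.004,-0.01,0],[1,0.003,0.004,-0.01,0],[1,0.003,0.004,-0.01,0]]' 35 |grep -E 'pos|force|open'
python3 -m inch '[[1,0,0,0,0],[1,0,0,0,0],[1,0,0,0,0],[1,0,0,0,0]]' |grep -E 'pos|force|open'
python3 -m inch '[[1,0,0,0.02,0],[1,0,0,0.05,0],[1,0,0,0.1,0],[1,0,0,0.15,0],[1,0,0,0.2,0],[1,0,0,0.24,0],[1,0,0,0.24,0]]' |grep -E 'pos|force|open';python3 -c "
from h import *
s=pose();"
```

```text
tool_pos: [0.5243, -0.315, 0.1018]
force: [0.7, -0.4, -0.9]
opening: 0.0174
tool_pos: [0.5243, -0.315, 0.1017]
force: [-1.2, -0.1, 0.6]
opening: 0.0119
tool_pos: [0.5254, -0.3158, 0.3477]
force: [-0.4, -0.3, -3.4]
opening: 0.0118
t 15.35 tcp [ 0.5254 -0.3158  0.3477] jaw yaw 0.0196 down [-0.004 -0.011 -1.   ] open 0.0118 F [-0.4 -0.3 -3.4] q [-0.62  0.15  1.24 -0.01  1.75 -0.64]
```

```bash
python3 -m inch '[[1,-0.001,0.03,0,0],[1,-0.003,0.08,0,0],[1,-0.005,0.14,0,-0.03],[1,-0.007,0.2,0,-0.06],[1,-0.009,0.26,0,-0.09],[1,-0.011,0.32,0,-0.12],[1,-0.013,0.38,0,-0.138],[1,-0.014,0.44,0,-0.138]]' |grep pos; python3 -m inch '[[1,0,0.05,0,0],[1,0,0.07,0,0],[1,0,0.084,-0.02,0],[1,0,0.084,-0.06,0],[1,0,0.084,-0.11,0],[1,0,0.084,-0.16,0],[1,0,0.084,-0.2,0],[1,0,0.084,-0.2,0]]' |grep pos;python3 -c "
from h import *
s=pose();print(np.array([.511,.2084,.131])-s['tool_pos'])"
```

```text
tool_pos: [0.5101, 0.1259, 0.3461]
tool_pos: [0.5064, 0.2074, 0.1404]
t 17.35 tcp [0.5064 0.2074 0.1404] jaw yaw -0.1204 down [-0.017 -0.015 -1.   ] open 0.0118 F [-0.3 -0.4 -3.1] q [ 0.3   0.06  1.71 -0.01  1.39  0.42]
[ 0.00456875  0.00096303 -0.00940749]
```

```bash
python3 -m inch '[[1,0.005,0.001,-0.004,0],[1,0.005,0.001,-0.009,0],[1,0.005,0.001,-0.009,0]]' |grep -E 'pos|force'; python3 -m inch '[[1,0,0,-0.003,0],[1,0,0,-0.003,0]]' |grep -E 'pos|force'; python3 -m inch '[[1,0,0,-0.003,0],[1,0,0,-0.003,0]]' |grep -E 'pos|force'
```

```text
tool_pos: [0.512, 0.2085, 0.1321]
force: [-0.6, -0.5, -2.7]
tool_pos: [0.5121, 0.2086, 0.1294]
force: [1.3, -0.2, -3.1]
tool_pos: [0.5122, 0.2088, 0.1265]
force: [-0.3, 0.9, -0.8]
```

```bash
python3 -m inch '[[1,-0.001,0,-0.002,0],[1,-0.001,0,-0.002,0]]' |grep -E 'pos|force';python3 -m inch '[[0.8,0,0,0,0],[0.6,0,0,0,0],[0.5,0,0,0,0],[0.4,0,0,0,0],[0.3,0,0,0,0],[0.2,0,0,0,0]]' |grep -E 'open|force'; python3 -m inch '[[0,0,0,0,0],[-0.3,0,0,0,0],[-0.6,0,0,0,0],[-0.8,0,0,0,0],[-1,0,0,0,0],[-1,0,0,0,0],[-1,0,0,0,0]]' |grep -E 'open|force'
python3 -m inch '[[-1,-0.006,0.001,0,0],[-1,-0.012,0.0015,0,0],[-1,-0.018,0.002,0,0],[-1,-0.022,0.003,0,0],[-1,-0.022,0.003,0,0],[-1,-0.022,0.003,0.03,0],[-1,-0.022,0.003,0.08,0],[-1,-0.022,0.003,0.13,0]]' |grep -E 'pos|force'; python3 -m inch '[[-1,0.01,-0.04,0.02,0],[-1,0.02,-0.09,0.03,0],[-1,0.03,-0.15,0.03,0],[-1,0.045,-0.21,0.03,0],[-1,0.06,-0.27,0.03,0.03],[-1,0.08,-0.33,0.03,0.06],[-1,0.09,-0.39,0.03,0.1],[-1,0.1,-0.45,0.03,0.138]]' |grep -E 'pos|force';python3 -c "
from h import *
s=pose();print(np.array([.604,-.3145,.26])-s['tool_pos']);snap('scene','e3.png',(260,190,480,370),3.3)"
```

```text
tool_pos: [0.5122, 0.2088, 0.1262]
force: [0.1, -1.9, 6.2]
force: [0.2, -0.2, -1.4]
opening: 0.0357
force: [-0.6, -0.3, -0.9]
opening: 0.0926
tool_pos: [0.4899, 0.2117, 0.2573]
force: [0.5, -0.1, 0.5]
tool_pos: [0.5902, -0.2406, 0.2874]
force: [0.6, -0.3, 0.5]
t 22.10 tcp [ 0.5902 -0.2406  0.2874] jaw yaw 0.0186 down [-0.011 -0.016 -1.   ] open 0.0929 F [ 0.6 -0.3  0.5] q [-0.46  0.22  1.27 -0.02  1.66 -0.48]
[ 0.01378853 -0.0739022  -0.02735224]
```

View pics/e3.png

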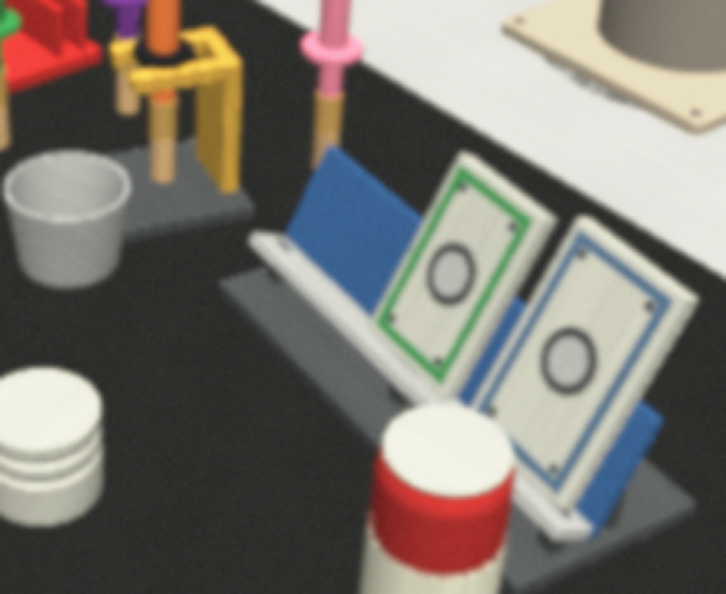

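Large and medium both lean flat, faces out. Now the small one.

```bash
python3 -m inch '[[-1,0.007,-0.03,0,0],[-1,0.014,-0.06,-0.01,0],[-1,0.014,-0.074,-0.03,0],[-1,0.014,-0.074,-0.06,0],[-1,0.014,-0.074,-0.11,0],[-1,0.014,-0.074,-0.16,0],[-1,0.014,-0.074,-0.19,0],[-1,0.014,-0.074,-0.19,0]]' |grep -E 'pos|force';python3 -c "
from h import *
s=pose();print(np.array([.6043,-.3148,.090])-s['tool_pos'])"
```

```text
tool_pos: [0.6007, -0.3195, 0.0912]
force: [-0.2, -0.0, 0.8]
t 23.15 tcp [ 0.6007 -0.3195  0.0912] jaw yaw 0.0165 down [-0.019 -0.015 -1.   ] open 0.0929 F [-0.2 -0.   0.8] q [-0.55  0.44  1.36 -0.02  1.35 -0.56]
[ 0.00362811  0.00469387 -0.00124289]
```

```bash
python3 -m inch '[[-0.5,0.0035,0.005,-0.001,0],[0,0.0035,0.005,-0.001,0],[1,0.0035,0.005,-0.001,0],[1,0.0035,0.005,-0.001,0],[1,0.0035,0.005,-0.001,0],[1,0.0035,0.005,-0.001,0],[1,0.0035,0.005,-0.001,0],[1,0.0035,0.005,-0.001,0]]' 35 |grep -E 'pos|force|open'
python3 -m inch '[[1,0,0,0,0],[1,0,0,0,0],[1,0,0,0,0],[1,0,0,0,0]]' |grep -E 'pos|force|open'
python3 -m inch '[[1,0,0,0.02,0],[1,0,0,0.05,0],[1,0,0,0.1,0],[1,0,0,0.15,0],[1,0,0,0.2,0],[1,0,0,0.24,0],[1,0,0,0.24,0]]' |grep -E 'pos|force|open';python3 -c "
from h import *
s=pose();"
```

```text
tool_pos: [0.6041, -0.3145, 0.0902]
force: [-1.1, -0.6, -0.5]
opening: 0.0176
tool_pos: [0.6042, -0.3145, 0.0902]
force: [2.1, -0.6, -0.4]
opening: 0.0114
tool_pos: [0.6053, -0.3152, 0.3354]
force: [0.1, -0.4, -2.3]
opening: 0.0115
t 25.52 tcp [ 0.6053 -0.3152  0.3354] jaw yaw 0.0163 down [-0.013 -0.019 -1.   ] open 0.0115 F [ 0.1 -0.4 -2.3] q [-0.54  0.35  1.02 -0.02  1.77 -0.56]
```

```bash
python3 -m inch '[[1,-0.008,0.03,0,0],[1,-0.02,0.08,0,0],[1,-0.035,0.14,0,-0.03],[1,-0.05,0.2,0,-0.06],[1,-0.065,0.26,0,-0.09],[1,-0.08,0.32,0,-0.12],[1,-0.095,0.38,0,-0.137],[1,-0.104,0.424,0,-0.137]]' |grep pos; python3 -m inch '[[1,0,0,0,0],[1,0,0,-0.02,0],[1,0,0,-0.05,0],[1,0,0,-0.1,0],[1,0,0,-0.15,0],[1,0,0,-0.19,0],[1,0,0,-0.205,0],[1,0,0,-0.205,0]]' |grep pos;python3 -c "
from h import *
s=pose();print(np.array([.499,.1091,.119])-s['tool_pos'])"
```

```text
tool_pos: [0.4994, 0.1109, 0.3334]
tool_pos: [0.4985, 0.1098, 0.127]
t 27.52 tcp [0.4985 0.1098 0.127 ] jaw yaw -0.1210 down [-0.021 -0.018 -1.   ] open 0.0117 F [-0.2 -0.7 -2.1] q [ 0.13 -0.02  1.82 -0.02  1.37  0.25]
[ 0.00050105 -0.00073622 -0.00796194]
```

```bash
python3 -m inch '[[1,0.001,0,-0.004,0],[1,0.001,0,-0.009,0],[1,0.001,0,-0.009,0]]' |grep -E 'pos|force'; python3 -m inch '[[1,0,0,-0.003,0],[1,0,0,-0.003,0]]' |grep -E 'pos|force'; python3 -m inch '[[1,0,0,-0.002,0],[1,0,0,-0.002,0]]' |grep -E 'pos|force'
```

```text
tool_pos: [0.4997, 0.1099, 0.1183]
force: [0.5, -0.1, -1.8]
tool_pos: [0.4997, 0.11, 0.1152]
force: [0.4, -0.2, -2.0]
tool_pos: [0.5001, 0.11, 0.1143]
force: [-2.7, -0.5, 5.4]
```

```bash
python3 -m inch '[[0.8,0,0,0,0],[0.6,0,0,0,0],[0.5,0,0,0,0],[0.4,0,0,0,0],[0.3,0,0,0,0],[0.2,0,0,0,0]]' |grep -E 'open|force'; python3 -m inch '[[0,0,0,0,0],[-0.3,0,0,0,0],[-0.6,0,0,0,0],[-0.8,0,0,0,0],[-1,0,0,0,0],[-1,0,0,0,0],[-1,0,0,0,0]]' |grep -E 'open|force'
python3 -m inch '[[-1,-0.006,0.001,0,0],[-1,-0.012,0.0015,0,0],[-1,-0.018,0.002,0,0],[-1,-0.02,0.003,0,0],[-1,-0.02,0.003,0,0],[-1,-0.02,0.003,0.03,0],[-1,-0.02,0.003,0.08,0],[-1,-0.02,0.003,0.13,0]]' |grep -E 'pos|force'; python3 -m inch '[[-1,0,-0.03,0.01,0],[-1,0.005,-0.07,0.02,0],[-1,0.01,-0.12,0.02,0],[-1,0.014,-0.16,0.02,0],[-1,0.014,-0.18,0.02,0],[-1,0.014,-0.18,0.02,0],[-1,0.014,-0.18,0.02,0]]' |grep -E 'pos|force';python3 -c "
from h import *
s=pose();print(np.array([.4955,-.069,.146])-s['tool_pos']);snap('scene','f3.png',(240,140,460,320),3.5)"
```

```text
force: [0.2, 0.1, 0.0]
opening: 0.0361
force: [-0.1, -0.2, -0.5]
opening: 0.0927
tool_pos: [0.4798, 0.1129, 0.2454]
force: [-0.2, -0.3, 0.5]
tool_pos: [0.4939, -0.0666, 0.2654]
force: [-0.1, -1.0, -0.2]
t 31.90 tcp [ 0.4939 -0.0666  0.2654] jaw yaw -0.1208 down [-0.02  -0.017 -1.   ] open 0.0930 F [-0.1 -1.  -0.2] q [-0.22 -0.14  1.68 -0.02  1.62 -0.1 ]
[ 0.0015873  -0.00240694 -0.11942612]
```

View pics/f3.png

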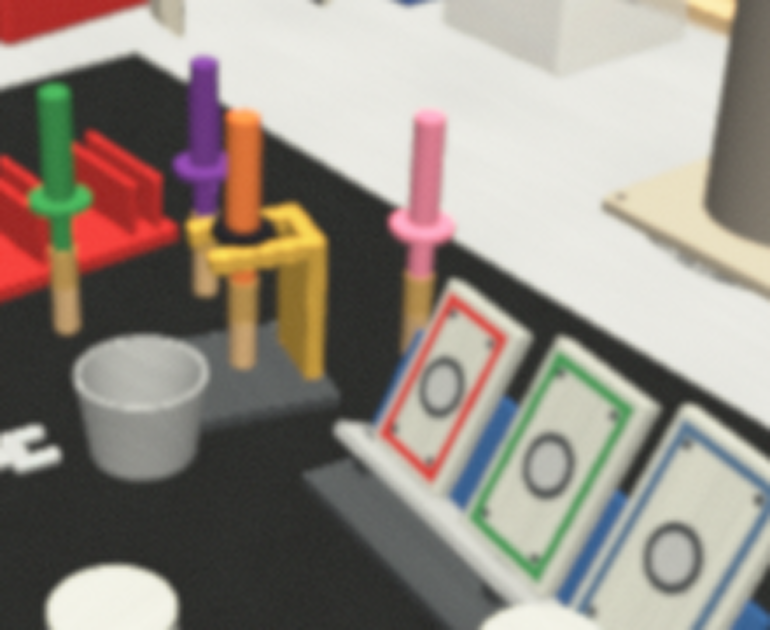

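All three lean properly. The gripper isn't where I expected in this crop, so I'll check its projection.

Run:
```python
from h import *
s=pose()
print(proj('scene',[s['tool_pos'],[.4955,-.069,.2],[.4955,-.069,.121]]))
snap('top','g1.png'); print(proj('top',[s['tool_pos'],[.4955,-.069,.2]]))
a=cv2.resize(load('top')['color'][150:400,220:500,::-1],None,fx=1.4,fy=1.4);b=cv2.resize(load('scene')['color'][0:280,180:460,::-1],(350,350))
cv2.imwrite('pics/g1.png',np.hstack([a,b]))
```

```text
t 31.95 tcp [ 0.4939 -0.0663  0.2655] jaw yaw -0.1201 down [-0.02  -0.017 -1.   ] open 0.0927 F [-0.7 -0.4  0. ] q [-0.22 -0.14  1.68 -0.02  1.62 -0.1 ]
[[309.73443848 145.19477602]
 [308.28603292 173.18265512]
 [308.15915451 204.95957419]]
[[372.47461175 267.60171968]
 [370.52650274 266.41907907]]
```

View pics/g1.png

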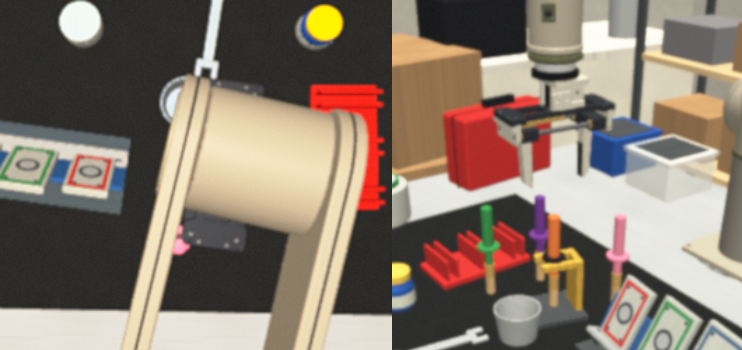

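The gripper is just above the brush as computed, between the fingers at (526,185) and (584,175) in the composite. Down and grip.

```bash
python3 -m inch '[[-1,0,-0.0015,-0.03,0],[-1,0,-0.0015,-0.07,0],[-1,0,-0.0015,-0.1,0],[-1,0,-0.0015,-0.118,0],[-1,0,-0.0015,-0.118,0],[0,0,-0.0015,-0.118,0],[0.4,0,-0.0015,-0.118,0],[0.4,0,-0.0015,-0.118,0]]' 25|grep -E 'pos|force|open'
python3 -m inch '[[0.4,0,0,0,0],[0.4,0,0,0,0],[1,0,0,0,0],[1,0,0,0,0],[1,0,0,0,0],[1,0,0,0,0],[1,0,0,0,0],[1,0,0,0,0]]' |grep -E 'pos|force|open';python3 -c "
from h import *
s=pose();"
```

```text
tool_pos: [0.4945, -0.0679, 0.1485]
force: [-0.1, 0.4, -1.0]
opening: 0.0679
tool_pos: [0.4946, -0.0679, 0.1485]
force: [0.4, 0.6, -0.1]
opening: 0.021
t 34.00 tcp [ 0.4946 -0.0679  0.1485] jaw yaw -0.1198 down [-0.019 -0.018 -1.   ] open 0.0210 F [ 0.4  0.6 -0.1] q [-0.22 -0.08  1.83 -0.02  1.4  -0.1 ]
```

```bash
python3 -m inch '[[1,0,0,0.01,0],[1,0,0,0.04,0],[1,0,0,0.08,0],[1,0,0,0.12,0],[1,0,0,0.15,0],[1,0,0,0.15,0],[1,0,0,0.15,0]]' |grep -E 'pos|force|open';python3 - <<'E'
from h import *
s=pose();snap('scene','h1.png')
print('tip pred',proj('scene',[s['tool_pos']-[0,0,.1335]]))
cv2.imwrite('pics/h1.png',cv2.resize(load('scene')['color'][130:290,220:350,::-1],None,fx=3.7,fy=3.7,interpolation=2))
E
```

```text
tool_pos: [0.4942, -0.0678, 0.2975]
force: [0.1, 0.3, -1.2]
opening: 0.0219
t 34.88 tcp [ 0.4942 -0.0678  0.2975] jaw yaw -0.1198 down [-0.02  -0.017 -1.   ] open 0.0219 F [ 0.1  0.3 -1.2] q [-0.22 -0.15  1.62 -0.02  1.68 -0.11]
tip pred [[309.02443056 188.01339037]]
```

View pics/h1.png

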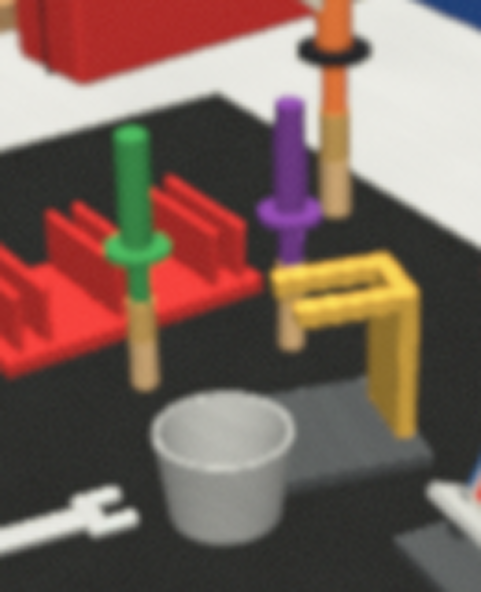

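The brush is held upright, with its tip at about (335,213) in the crop, i.e. (310.5,187.6) against the predicted (309,188). Pot rim centre is at about (223,430) in the crop. Checking that with the calibration.

Run:
```python
from h import *
print(atz('scene',220+223/3.7,130+430/3.7,.06), proj('scene',[[.5935,-.0411,.06]]))
# rim outline from h1: left(152,432) right(294,432) top(223,392) bottom(223,468)
for p in[(152,432),(294,432),(223,391),(223,468)]: print(atz('scene',220+p[0]/3.7,130+p[1]/3.7,.06))
snap('top','x.png'); g=cv2.cvtColor(load('top')['color'],cv2.COLOR_RGB2GRAY)[190:260,310:385]; hc=cv2.HoughCircles(cv2.resize(g,None,fx=4,fy=4),cv2.HOUGH_GRADIENT,1,50,param1=80,param2=20,minRadius=55,maxRadius=90); print(hc)
if hc is not None: print([atz('top',310+(c[0]+.5)/4-.5,190+(c[1]+.5)/4-.5,.06) for c in hc[0][:2]])
# easel faces
yv=-.119; ex=np.array([np.cos(yv),np.sin(yv),0]);ey=np.array([-np.sin(yv),np.cos(yv),0]);ez=np.array([0,0,1])
C=np.array([.502,.2095,.03]); up=-.423*ex+.906*ez; n=.906*ex+.423*ez
for k,h,y in(('L',68,.1),('M',62,0),('S',56,-.1)):
    f=C+ey*y+up*h/1000+n*.012; print(k,f.round(4),'scene px',proj('scene',[f]).round(1),'top px',proj('top',[f]).round(1))
```

```text
[ 0.59113119 -0.04095874  0.06      ] [[279.33169079 246.52863381]]
[ 0.62670148 -0.06358846  0.06      ]
[ 0.55789938 -0.01464997  0.06      ]
[ 0.56720614 -0.07784643  0.06      ]
[ 0.61297897 -0.00728191  0.06      ]
[[[174.5 134.5  79.2]]]
[array([ 0.59256133, -0.04197151,  0.06      ])]
L [0.4961 0.3109 0.0967] scene px [[431.7 299.8]] top px [[194.3 263.2]]
M [0.4868 0.2113 0.0912] scene px [[396.2 273.7]] top px [[239.5 268.1]]
S [0.4774 0.1117 0.0858] scene px [[365.7 251.2]] top px [[284.4 272.9]]
```

Pot position agrees in both cameras (0.592,-0.042), and the face marks match the predicted pixels within 1 px. Dipping now.

```bash
python3 -m inch '[[1,0.03,0.01,0,0],[1,0.07,0.02,0,0],[1,0.099,0.026,0,0],[1,0.099,0.026,0,0],[1,0.099,0.026,0,0]]' |grep -E 'pos|force|open';python3 -m inch '[[1,0,0,-0.04,0],[1,0,0,-0.08,0],[1,0,0,-0.12,0],[1,0,0,-0.138,0],[1,0,0,-0.138,0],[1,0,0,-0.138,0],[1,0,0,-0.138,0]]' |grep -E 'pos|force|open';python3 - <<'E'
from h import *
s=pose();snap('scene','i1.png',(230,160,350,290),4)
E
```

```text
tool_pos: [0.5919, -0.0417, 0.2954]
force: [-0.4, -0.5, -0.4]
opening: 0.0216
tool_pos: [0.5932, -0.0419, 0.1597]
force: [0.2, -0.0, -1.2]
opening: 0.0216
t 36.48 tcp [ 0.5932 -0.0419  0.1597] jaw yaw -0.1197 down [-0.021 -0.017 -1.   ] open 0.0216 F [ 0.2 -0.  -1.2] q [-0.14  0.17  1.55 -0.02  1.44 -0.02]
```

View pics/i1.png

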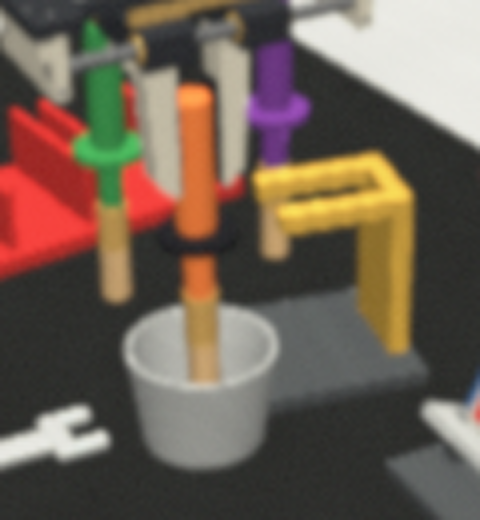

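The tip is down in the pot, about 35 mm below the rim, and the pot stands. Lifting and moving to the large cover.

```bash
python3 -m inch '[[1,0,0,0,0],[1,0,0,0.05,0],[1,0,0,0.1,0],[1,0,0,0.15,0],[1,0,0,0.16,0]]' |grep -E 'pos|force|open';python3 -m inch '[[1,-0.006,0.05,0,0],[1,-0.014,0.1,0,0],[1,-0.022,0.16,0,0],[1,-0.03,0.22,0,0],[1,-0.038,0.28,0,0],[1,-0.044,0.32,0,0],[1,-0.048,0.346,0,0],[1,-0.048,0.346,0,0]]' |grep -E 'pos|force|open';python3 -m inch '[[1,0,0,-0.04,0],[1,0,0,-0.08,0],[1,0,0,-0.084,0],[1,0,0,-0.084,0]]' |grep -E 'pos|force|open';python3 - <<'E'
from h import *
s=pose();print(np.array([.505,.309,.2336])-s['tool_pos'])
E
```

```text
tool_pos: [0.5948, -0.0421, 0.3248]
force: [0.2, 0.0, -2.4]
opening: 0.0219
tool_pos: [0.5457, 0.3056, 0.323]
force: [0.9, -1.1, -1.5]
opening: 0.0216
tool_pos: [0.5461, 0.3049, 0.2398]
force: [0.1, 0.4, 0.3]
opening: 0.0217
t 38.65 tcp [0.5461 0.3049 0.2398] jaw yaw -0.1175 down [-0.015 -0.019 -1.   ] open 0.0217 F [0.1 0.4 0.3] q [ 0.43  0.21  1.36 -0.01  1.59  0.55]
[-0.04111576  0.00409353 -0.00620613]
```

```bash
python3 -m inch '[[1,-0.015,0.002,-0.006,0],[1,-0.03,0.003,-0.006,0],[1,-0.036,0.004,-0.006,0],[1,-0.036,0.004,-0.006,0]]' |grep -E 'pos|force';for i in 1 2 3; do echo; done; python3 -m inch '[[1,-0.003,0,0,0],[1,-0.003,0,0,0]]' |grep -E 'pos|force';python3 -m inch '[[1,-0.002,0,0,0],[1,-0.002,0,0,0]]' |grep -E 'pos|force'; python3 -c "
from h import *
snap('scene','j1.png',(380,220,500,350),4)"
```

```text
tool_pos: [0.5102, 0.3092, 0.235]
force: [1.0, -0.1, -1.9]



tool_pos: [0.5073, 0.3093, 0.2352]
force: [0.2, 0.3, -2.2]
tool_pos: [0.5053, 0.3092, 0.2351]
force: [0.1, 0.1, -0.1]
```

```bash
python3 -m inch '[[1,-0.0015,0,-0.001,0],[1,-0.0015,0,-0.001,0]]' |grep -E 'pos|force';python3 -m inch '[[1,-0.0015,0,0,0],[1,-0.0015,0,0,0]]' |grep -E 'pos|force'
```

```text
tool_pos: [0.5041, 0.3093, 0.2343]
force: [1.2, -0.0, -0.3]
tool_pos: [0.5031, 0.3092, 0.2347]
force: [2.9, -0.5, -0.7]
```

```bash
python3 -m inch '[[1,-0.0015,0,0,0],[1,-0.0015,0,0,0],[1,-0.0015,0,0,0]]' |grep -E 'pos|force';python3 -c "
from h import *
pose();snap('scene','j1.png',(370,200,500,350),4)"
```

```text
tool_pos: [0.5021, 0.3092, 0.2351]
force: [5.1, -0.0, -0.4]
t 40.58 tcp [0.5021 0.3092 0.2351] jaw yaw -0.1173 down [-0.009 -0.018 -1.   ] open 0.0219 F [ 5.1 -0.  -0.4] q [ 0.47  0.11  1.48 -0.01  1.57  0.59]
```

View pics/j1.png

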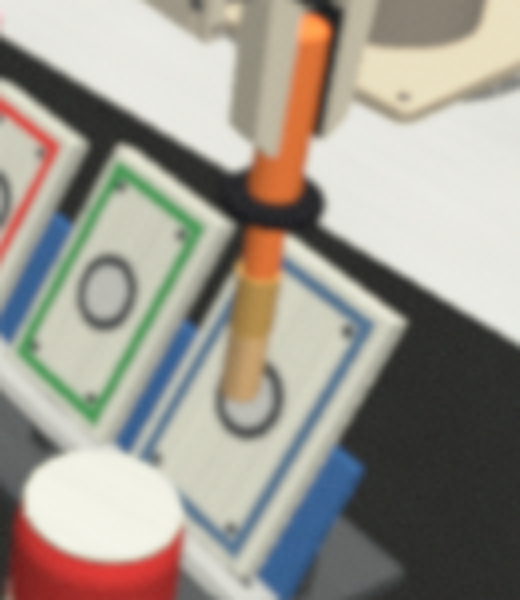

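The tip is on the mark of the large cover, at about (242,393) against the mark centre (248,398) in the crop. The cover hasn't moved. Checking whether the brush tilted, since its line looks slanted.

Run:
```python
from h import *
s=pose();p=s['tool_pos']
print(((proj('scene',[p-[0,0,.1335],p-[0,0,.0305],p+[0,0,.0515]])-[370,200])*4).round())
f=np.array([.4961,.3109,.0967]);print(((proj('scene',[f])-[370,200])*4).round())
c=np.load('pics/last_scene.npz')['color'];hsv=cv2.cvtColor(c,cv2.COLOR_RGB2HSV);m=cv2.inRange(hsv,(5,170,120),(14,255,255))
ys,xs=np.nonzero(m[200:300,400:460]);print(len(ys),[((xs[ys==r].mean()+30)*4,r*4) for r in range(5,75,10) if (ys==r].any() if False else (ys==r).any())])
```

```text
File "<stdin>", line 6
    ys,xs=np.nonzero(m[200:300,400:460]);print(len(ys),[((xs[ys==r].mean()+30)*4,r*4) for r in range(5,75,10) if (ys==r].any() if False else (ys==r).any())])
                                                                                                                       ^
SyntaxError: closing parenthesis ']' does not match opening parenthesis '('
```

```bash
cat > tip.py <<'E'
from h import *
s=pose();p=s['tool_pos']
print(proj('scene',[p-[0,0,.1335],p-[0,0,.1],p-[0,0,.0305],p+[0,0,.0515]]).round(1))
c=load('scene')['color'];hsv=cv2.cvtColor(c,cv2.COLOR_RGB2HSV);m=cv2.inRange(hsv,(5,90,60),(22,255,255))
q=proj('scene',[p])[0].astype(int)
for r in range(q[1]-20,q[1]+95,8):
    xs=np.nonzero(m[r,q[0]-40:q[0]+40])[0]+q[0]-40
    if len(xs): print(r,xs.min(),xs.max())
E
python3 tip.py
```

```text
t 40.62 tcp [0.5021 0.3092 0.235 ] jaw yaw -0.1173 down [-0.009 -0.018 -1.   ] open 0.0216 F [ 5.6 -0.7 -0.9] q [ 0.47  0.11  1.48 -0.01  1.57  0.59]
[[429.1 298.5]
 [431.7 283.5]
 [437.5 250.4]
 [445.  207.1]]
214 444 452
222 442 450
230 441 449
238 434 446
246 431 446
262 430 440
270 430 439
278 428 437
286 428 435
294 426 434
```

Tip within about 3 mm of the mark centre, contact 5 N. Now retreat and touch the medium cover.

```bash
python3 -m inch '[[1,0.02,-0.002,0,0],[1,0.04,-0.005,0,0],[1,0.04,-0.005,0,0],[1,0.036,-0.05,-0.003,0],[1,0.032,-0.1,-0.007,0],[1,0.032,-0.1036,-0.007,0],[1,0.032,-0.1036,-0.007,0]]' |grep -E 'pos|force';python3 - <<'E'
from h import *
s=pose();print(np.array([.494,.2104,.2281])-s['tool_pos'])
E
```

```text
tool_pos: [0.5334, 0.2059, 0.2281]
force: [-1.3, 0.6, -0.3]
t 41.50 tcp [0.5334 0.2059 0.2281] jaw yaw -0.1178 down [-0.01  -0.017 -1.   ] open 0.0217 F [-1.3  0.6 -0.3] q [ 0.29  0.07  1.54 -0.01  1.55  0.41]
[-3.93606237e-02  4.47994923e-03  4.54687459e-06]
```

```bash
python3 -m inch '[[1,-0.015,0.002,0,0],[1,-0.03,0.003,0,0],[1,-0.037,0.0045,0,0],[1,-0.037,0.0045,0,0]]' |grep -E 'pos|force'; python3 -m inch '[[1,-0.002,0,0,0],[1,-0.002,0,0,0]]' |grep -E 'pos|force';python3 -m inch '[[1,-0.002,0,0,0],[1,-0.002,0,0,0]]' |grep -E 'pos|force';python3 -m inch '[[1,-0.0015,0,0,0],[1,-0.0015,0,0,0]]' |grep -E 'pos|force'
```

```text
tool_pos: [0.4961, 0.211, 0.2284]
force: [-0.3, -0.4, -1.1]
tool_pos: [0.4946, 0.211, 0.2287]
force: [0.9, 0.5, 0.7]
tool_pos: [0.4933, 0.2109, 0.2291]
force: [4.0, -0.8, -0.2]
tool_pos: [0.4924, 0.2108, 0.2295]
force: [5.0, -1.0, -0.0]
```

```bash
python3 -c "
from h import *
snap('scene','k1.png')"; python3 tip.py | tail -n 7; python3 -m inch '[[1,0.02,-0.002,0,0],[1,0.04,-0.005,0,0],[1,0.04,-0.005,0,0],[1,0.036,-0.05,-0.003,0],[1,0.032,-0.1,-0.007,0],[1,0.032,-0.105,-0.007,0],[1,0.032,-0.105,-0.007,0]]' |grep -E 'pos|force';python3 - <<'E'
from h import *
s=pose();print(np.array([.4845,.1108,.2227])-s['tool_pos'])
E
```

```text
223 361 407
231 361 397
239 393 402
247 392 401
255 393 400
263 392 399
271 391 397
tool_pos: [0.5238, 0.1062, 0.2226]
force: [0.2, -0.3, -0.7]
t 43.67 tcp [0.5238 0.1062 0.2226] jaw yaw -0.1183 down [-0.006 -0.016 -1.   ] open 0.0215 F [ 0.2 -0.3 -0.7] q [ 0.11 -0.04  1.66 -0.02  1.53  0.23]
[-0.03930028  0.00463847  0.00011931]
```

```bash
python3 -m inch '[[1,-0.015,0.002,0,0],[1,-0.03,0.003,0,0],[1,-0.037,0.0045,0,0],[1,-0.037,0.0045,0,0]]' |grep -E 'pos|force'; python3 -m inch '[[1,-0.002,0,0,0],[1,-0.002,0,0,0]]' |grep -E 'pos|force';python3 -m inch '[[1,-0.002,0,0,0],[1,-0.002,0,0,0]]' |grep -E 'pos|force';python3 -m inch '[[1,-0.0015,0,0,0],[1,-0.0015,0,0,0]]' |grep -E 'pos|force'; python3 -c "
from h import *
snap('scene','k2.png')"; python3 tip.py | tail -n 7
```

```text
tool_pos: [0.4866, 0.1116, 0.2228]
force: [0.9, -0.1, -0.4]
tool_pos: [0.4851, 0.1118, 0.223]
force: [0.6, -0.4, -0.8]
tool_pos: [0.4838, 0.1117, 0.2235]
force: [3.5, -0.4, -0.9]
tool_pos: [0.4828, 0.1116, 0.2239]
force: [4.7, -0.5, -0.0]
204 328 374
212 328 372
220 328 370
228 328 375
236 328 368
244 328 368
276 364 364
```

All three touched in order. Retreat, lift and return above the stand.

```bash
python3 -m inch '[[1,0.02,-0.002,0,0],[1,0.04,-0.005,0,0],[1,0.04,-0.005,0.04,0],[1,0.04,-0.02,0.076,0],[1,0.03,-0.07,0.076,0],[1,0.02,-0.12,0.076,0],[1,0.0117,-0.17,0.076,0],[1,0.0117,-0.1796,0.076,0]]' |grep -E 'pos|force';python3 -m inch '[[1,0,0,0,0],[1,0,0,0,0]]' >/dev/null
python3 - <<'E'
from h import *
snap('scene','m1.png')
import runpy; runpy.run_path('tip.py')
p=robot.read_state()['tool_pos'];print(np.array([.4946,-.0679,.2975])-p)
c0=cv2.imread('pics/m1.png')
snap('top','m2.png')
E
```

```text
tool_pos: [0.4929, -0.0701, 0.2992]
force: [0.3, 0.2, -2.3]
t 46.27 tcp [ 0.4929 -0.0689  0.2989] jaw yaw -0.1192 down [-0.005 -0.014 -1.   ] open 0.0215 F [-0.1  0.5 -1.5] q [-0.23 -0.16  1.64 -0.02  1.67 -0.11]
[[309.2 187.1]
 [309.3 173.3]
 [309.4 143.4]
 [309.6 105.4]]
109 308 316
117 297 316
125 298 316
133 305 314
141 305 315
149 307 313
157 307 313
165 307 313
173 305 312
181 306 314
197 320 324
205 292 331
213 295 333
221 295 333
[ 0.00171858  0.00101309 -0.00144916]
```

```bash
python3 -m inch '[[1,0.0015,0.0015,-0.02,0],[1,0.0015,0.0015,-0.04,0],[1,0.0015,0.0015,-0.055,0],[1,0.0015,0.0015,-0.065,0],[1,0.0015,0.0015,-0.075,0],[1,0.0015,0.0015,-0.075,0]]' |grep -E 'pos|force';python3 -m inch '[[1,0,0,-0.015,0],[1,0,0,-0.03,0],[1,0,0,-0.045,0],[1,0,0,-0.06,0],[1,0,0,-0.066,0],[1,0,0,-0.066,0]]' |grep -E 'pos|force'
```

```text
tool_pos: [0.4941, -0.0674, 0.2233]
force: [0.3, 0.7, -0.2]
tool_pos: [0.4937, -0.0673, 0.1567]
force: [-0.4, 0.1, -2.0]
```

```bash
python3 -m inch '[[1,0.0005,0,-0.004,0],[1,0.0005,0,-0.006,0],[1,0.0005,0,-0.006,0]]' |grep -E 'pos|force'; python3 -m inch '[[1,0,0,-0.0015,0],[1,0,0,-0.0015,0]]' |grep -E 'pos|force';  python3 -m inch '[[1,0,0,-0.001,0],[1,0,0,-0.001,0]]' |grep -E 'pos|force'
```

```text
tool_pos: [0.4943, -0.0673, 0.1507]
force: [-0.1, 0.4, -0.8]
tool_pos: [0.4942, -0.0673, 0.1492]
force: [0.2, 0.4, -1.8]
tool_pos: [0.4944, -0.0674, 0.1484]
force: [-0.3, -0.2, 1.1]
```

Collar rests on the prongs at the same height as at pick-up. Release and withdraw.

```bash
python3 -m inch '[[0.5,0,0,0,0],[0.3,0,0,0,0],[0,0,0,0,0],[-0.3,0,0,0,0],[-0.6,0,0,0,0],[-1,0,0,0,0],[-1,0,0,0,0],[-1,0,0,0,0]]' |grep -E 'open|force'; python3 -m inch '[[-1,0,0,0,0],[-1,0,0,0,0],[-1,0,0,0.02,0],[-1,0,0,0.06,0],[-1,0,0,0.11,0],[-1,0,0,0.16,0],[-1,0,0,0.2,0],[-1,0,0,0.2,0]]'|grep -E 'open|force|pos'; python3 -m inch '[[-1,0,-0.05,0,0],[-1,-0.02,-0.1,0,0],[-1,-0.05,-0.16,0,0],[-1,-0.1,-0.2,0,0],[-1,-0.15,-0.24,0,0],[-1,-0.2,-0.29,0,0],[-1,-0.22,-0.34,0,0],[-1,-0.22,-0.36,0,0]]'|grep -E 'open|force|pos'
python3 - <<'E'
from h import *
pose();snap('scene','z1.png');snap('top','z2.png')
hsv=cv2.cvtColor(load('top')['color'],cv2.COLOR_RGB2HSV);m=cv2.inRange(hsv[:,:],(6,150,150),(16,255,255));m[:,:340]=0;m[:,400:]=0
ys,xs=np.nonzero(m[240:300]);print('handle top px',xs.mean(),ys.mean()+240,len(xs),atz('top',xs.mean(),ys.mean()+240,.2))
hsv=cv2.cvtColor(load('scene')['color'],cv2.COLOR_RGB2HSV);m=cv2.inRange(hsv,(4,170,120),(14,255,255))
for r in range(170,208,6):
    xs=np.nonzero(m[r,285:335])[0]+285; print(r,xs.min() if len(xs) else '',xs.max() if len(xs) else '')
g=cv2.cvtColor(load('top')['color'],cv2.COLOR_RGB2GRAY)[190:260,310:385]; hc=cv2.HoughCircles(cv2.resize(g,None,fx=4,fy=4),cv2.HOUGH_GRADIENT,1,50,param1=80,param2=20,minRadius=55,maxRadius=90); print([atz('top',310+c[0]/4-.4,190+c[1]/4-.4,.06) for c in hc[0][:1]])
# compare scene covers against f3 and e3 views
a=load('scene')['color'].astype(int)
f=cv2.imread('pics/f3.png');f=cv2.resize(f,(220,180),interpolation=cv2.INTER_AREA)[:,:,::-1].astype(int)
d=np.abs(a[140:320,240:460]-f).sum(2); print('diff blocks>60:');ys,xs=np.nonzero(d>90);print(len(xs), (xs.min()+240,xs.max()+240,ys.min()+140,ys.max()+140) if len(xs) else '')
E
```

```text
force: [-0.6, 0.4, -0.1]
opening: 0.0878
tool_pos: [0.4959, -0.0677, 0.3528]
force: [-0.7, 0.8, -1.0]
opening: 0.093
tool_pos: [0.2733, -0.4297, 0.3512]
force: [-0.3, 0.3, 0.6]
opening: 0.0928
t 51.70 tcp [ 0.2733 -0.4297  0.3512] jaw yaw -0.1230 down [-0.001 -0.014 -1.   ] open 0.0928 F [-0.3  0.3  0.6] q [-1.1  -0.14  1.52 -0.01  1.75 -0.98]
handle top px 368.59722222222223 266.47222222222223 72 [ 0.49534099 -0.06518752  0.2       ]
170  
176 305 313
182 305 314
188 306 314
194 305 314
200 305 313
206 309 310
[array([ 0.58695945, -0.04884471,  0.06      ])]
diff blocks>60:
450 (np.int64(260), np.int64(459), np.int64(140), np.int64(277))
```

Run:
```python
from h import *
a=load('scene')['color'];f=cv2.cvtColor(cv2.resize(cv2.imread('pics/f3.png'),(220,180),interpolation=cv2.INTER_AREA),cv2.COLOR_BGR2RGB)
b=a[140:320,240:460]
d=np.abs(b.astype(int)-f).sum(2)>90
n,l,st,ce=cv2.connectedComponentsWithStats(d.astype(np.uint8)); print([(s+np.array([240,140,0,0,0])).tolist() for s in st[1:] if s[4]>8])
S={'red':((170,80,80),(180,255,255),(80,90,150,180)),'green':((50,80,40),(80,255,255),(130,90,190,175))}
for im in(f,b):
  h=cv2.cvtColor(im,cv2.COLOR_RGB2HSV)
  for k,(lo,hi,(x0,y0,x1,y1)) in S.items():
    ys,xs=np.nonzero(cv2.inRange(h,lo,hi)[y0:y1,x0:x1]);print(k,len(xs),xs.mean()+x0+240,ys.mean()+y0+140)
# marks: template-correlate patches of large cover vs first scene with all placed (f3) & e3
e=cv2.cvtColor(cv2.resize(cv2.imread('pics/e3.png'),(220,180),interpolation=cv2.INTER_AREA),cv2.COLOR_BGR2RGB)
for nm,(x,y),w in(('L',(432,299),20),('M',(396,273),18)):
  t=e[y-190-w:y-190+w,x-260-w:x-260+w]; R=cv2.matchTemplate(a[y-w-15:y+w+15,x-w-15:x+w+15],t,cv2.TM_CCOEFF_NORMED);_,mx,_,loc=cv2.minMaxLoc(R);print(nm,mx,loc,'exp 15,15')
t=f[250-140-16:250-140+16,366-240-16:366-240+16];R=cv2.matchTemplate(a[250-31:250+31,366-31:366+31],t,cv2.TM_CCOEFF_NORMED);print('S',cv2.minMaxLoc(R))
t=f[225-140:280-140,256-240:304-240];R=cv2.matchTemplate(a[195:310,240:334],t,cv2.TM_CCOEFF_NORMED);print('pot',cv2.minMaxLoc(R),'exp 16,30')
```

```text
[[282, 140, 11, 10, 74], [262, 232, 38, 11, 144], [260, 246, 40, 12, 101], [266, 267, 29, 11, 114]]
red 0 nan nan
green 220 397.3 272.17727272727274
red 0 nan nan
green 230 397.4869565217391 272.3739130434783
L 0.9994434118270874 (15, 15) exp 15,15
M 0.9712209105491638 (15, 15) exp 15,15
S (-0.322714239358902, 0.999488115310669, (30, 3), (15, 15))
pot (-0.3670084476470947, 0.9745751023292542, (31, 60), (16, 28)) exp 16,30<stdin>:10: RuntimeWarning: Mean of empty slice.
  ret = ret.dtype.type(ret / rcount)
```

Covers are unmoved and the brush hangs upright. The pot stands upright but about 1 cm from its earlier place, which doesn't affect the finished dip. Handing in.

```bash
python3 -c "
from plant import robot
print(robot.close_job())"
```

```text
the job is handed in; nothing more can be done
None
```

The job is done and handed in at about 52 s, with no verdict reported. All three covers lean on the easel. The brush was dipped about 35 mm below the pot rim, touched to each face and hung back in its stand.

- **Covers:** Large, medium and small stand 100 mm apart with their faces outwards. After the last move, image matching found each within 1 px of where it was after placing.
- **Touches:** I touched large, then medium, then small, with about 5 N of contact force on each. For the large and medium covers, the image put the tip within about 2 px (roughly 4 mm) of the mark. The image check for the small cover gave no clear tip position, so that touch rests on the computed position and the contact force.
- **Brush:** It hangs upright in the stand at about (0.495, -0.066), within 5 mm of the hang point. The collar met the prongs at the same height as at pick-up.
- **Pot:** It matches its earlier upright look, but the last image puts it about 1 cm from where it was before the dip. I don't know whether that was the expected knock or the robot; I felt no contact force while the tip was down in it.
- **Bystanders:** I never went near the piston, jar, spray can, wrench or look-alike brushes, but I made no final check of their positions. The 16-picture limit was reached before a final look, so the closing checks were by image code only.

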